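# Clamp the LED board: three wing bolts to their stops

## Task

A round LED board lies in the round holder, the one with a black connector block on its rim, and must be clamped. Turn the holder's three steel wing bolts clockwise to their end stops, one after the other: first the bolt beside the connector block, then the next two going clockwise round the ring as seen from above.

Things in the scene. Friction and masses are not known exactly. Their poses are not given: they have to be found in the camera images.
- holder: Round LED-board holder, fixed: 210 mm across, ring top flat 30 mm above the bench. Origin: centre of its underside, z up; +x points to the black connector block on its rim (28 mm high, 98 to 140 mm out). Wing bolts upright, axes 78 mm from the centre. The three small round thumbscrews (42 mm high) between them and the wing bolts of the square jig nearby are not part of the job.
- bolt_1 (a joint): Wing bolt beside the connector block (holder direction +x), turned first. Head: upright steel bar 46 mm long, 12 mm thick, from 46 to 72 mm above the bench, on an 11 mm stem; grip across the thickness at 60 mm. Angle in rad, grows clockwise seen from above to the stop at 1.571, where the bar's long side points to the holder's centre; at 0 it lies square to that.
- bolt_2 (a joint): Second wing bolt, same size and same meaning of the angle, 120 degrees clockwise round the ring from bolt_1 seen from above (holder direction -120 degrees). Each bolt starts 1.0 to 1.45 rad short of its stop, turns on its own axis without rising or sinking, and stays where it is left; friction 0.06 N m.
- bolt_3 (a joint): Third and last wing bolt, same size and same meaning of the angle, another 120 degrees clockwise from bolt_2 (holder direction +120 degrees).

How it is judged:
By the outcome, as a careful person would: the job done as asked, in the order asked, and still so for the second after the job is handed in, with the robot touching nothing.
It also fails if it takes over 50 s, if anything falls off the work surface, if the arm or the gripper's body presses on something with over 40 N, if the wrist force passes 120 N, or if a joint passes its speed limit or range.

## Robot

A 7-joint arm with a two-finger parallel gripper is mounted at the origin on the work surface. World frame = base frame: x ahead of the robot, y to its left, z up, the work surface at z = 0. Lengths are in m, angles in degrees, forces in N, time in s.
With the tool pointing down it reaches from about 0.425 to 0.875 m from the base axis. Payload 8.4 kg.
Tool frame: the origin (TCP) lies at the very end of the fingers, on their centre line; the grasp point (between the pads) lies 19 mm behind it; x points along the fingers, y is the direction in which the jaws open and shut, and the axes are right-handed (so a half turn about x gives the same grasp; the last joint's range is limited). The gripper opens to 87 mm and grips with 3 to 60 N. Pads are 19 mm wide; open, the fingers measure 117 mm over their backs; the gripper's body (75 mm by 190 mm) begins 51 mm behind the grasp point.
Start: joints at [59.805, 19.091, 2.286, 83.961, -0.768, 76.965, -3.352], TCP at [0.27, -0.591, 0.223] pointing down, gripper open.
Joint ranges: [-147.57, 147.57], [-21.85, 119.76], [-74.77, 79.35], [14.55, 137.4], [-85.83, 265.84], [4.83, 119.75], [-152.11, 152.11]. Speed limits (degrees/s): [127.2, 127.2, 159.86, 159.86, 180, 180, 180].

## Interface

Orientations are given as a 3x3 rotation matrix whose columns are the frame's x, y, z axes.
In Python, from rig import robot, imaging gives the robot as it stands.
- The arm moves only by the tool jog_arm, never from a script. Its arguments are lists of equal length, an entry for each row: "linear": the shift along the tool's x, y, z in cm, a list of three; "rot": the turn, a rotation vector about the tool's x, y, z in rad, a list of three. In form: {"linear": [[tx, ty, tz], ...], "rot": [[ax, ay, az], ...]}. A call has exactly 10 rows; each row shifts and turns the pose as measured when the row begins, along the tool's axes as they then stand; what a row does not reach is not made up. A row lasts 1/8 s, in which the tool goes at most 62.5 mm and 10.7 degrees, less where a joint would pass 70% of its speed; a pose out of reach is approached as far as the arm can. A call is refused whole if a number of a shift passes 6.25 or a number of a turn 0.188, either way. A call with a gripper value outside its range is refused whole. "hand" is the opening in per cent of the stroke, from 0 (shut) to 100 (fully open), set as the call begins (left out, the last holds). The fingers move at their own pace and stop on an object; the grip force is fixed at half the most. Time passes only in rows, so rows that do not move let the fingers close, or fill a call up. It gives the time, the measured TCP pose, the force and the opening at its end, in the units of the state.
- robot.get_obs(): the state, without advancing time (a new reading comes with each control period).
- imaging.camera(name): name is "side" or "top"; returns a dict with "img" (480x640x3 uint8, red, green, blue), "range_z" (480x640 float32, m along the optical axis (not along the pixel's ray), 0 where there is no reading), "mtx" (3x3 intrinsics, pixels), "distortion" ([k1, k2, p1, p2, k3] as OpenCV has them; the pictures are not rectified), "rvec" (rotation vector, rad) and "tvec" (3), from world to camera coordinates, as OpenCV has them. Camera axes: x right, y down, z forward; pixel columns grow to the right and rows downward; lengths in m; the calibration is good to about 2 mm. A picture is of the moment at which its call begins.
- robot.finish_job(): hands the job in, once; it reports no verdict.
The state is a dict: "time_s": time; "joint_positions": joint angles; "qd": joint speeds; "tau": joint torques, N m; "eef_pos": TCP position; "orientation": TCP orientation; "contact_force": force on the tool from outside, world axes, zero at the start; "ft_torque": the same for the moment, N m; "grip_width": finger opening in m.
Only numpy, scipy, OpenCV 4.12 (cv2) and the standard library are available. Lean on these libraries where they do the work, as an engineer would, in place of code of your own. Each camera call takes 0.05 s, during which the arm holds its last target. There are 200 camera calls.

## Working session

There is one attempt and no reset: what is moved stays moved. The work goes in short steps, Python scripts to look and compute and a tool call to move; the robot and the scene stay as the last step left them, time stands still between calls to the robot, and variables do not carry over. Pictures are saved under pics/ and viewed, about 8 in all and at most 12, crops included, and the job is handed in when it is done.

Besides the shell and the picture viewer there is one more tool, called after ">>>" as name(argument=value, ...) on one line, values as JSON. jog_arm: Moves the arm, as the interface text tells. Its arguments: {"type":"object","properties":{"linear":{"type":"array","items":{"type":"array","items":{"type":"number"}}},"rot":{"type":"array","items":{"type":"array","items":{"type":"number"}}},"hand":{"type":"number"}},"required":["linear","rot"]}

```bash
mkdir -p pics; ls
python3 - <<'E'
from rig import robot, imaging
import cv2, numpy as np
for n in("top","side"):
    c=imaging.camera(n); np.savez(f"{n}0.npz",**c); cv2.imwrite(f"pics/{n}0.png",c["img"][:,:,::-1])
    R=cv2.Rodrigues(c["rvec"])[0]; print(n,-R.T@np.ravel(c["tvec"]),R[2],c["mtx"][0,0])
o=robot.get_obs();print(o)
E
```

```text
pics
top [0.45436861 0.05092705 0.8498529 ] [ 0.13507853  0.01276659 -0.99075265] 586.4312461167331
side [ 0.32305367 -0.44801002  0.39273283] [ 0.38842039  0.75107689 -0.53386619] 441.80227743820524
{'time_s': 0.1, 'joint_positions': array([59.80536568, 19.12709504,  2.28274828, 84.00584593, -0.76753997,
       76.96657303, -3.35332332]), 'qd': array([-0.05193535, -0.14302078,  0.03478597, -0.14089246,  0.0265997 ,
       -0.04022708, -0.03291169]), 'tau': array([ 4.72926709e-03, -6.57807827e+01,  1.34045307e+00, -4.04715514e+01,
       -5.95110445e-02,  4.08265810e-02,  1.22364791e-04]), 'eef_pos': array([ 0.26947684, -0.59103421,  0.22175597]), 'orientation': array([[-6.92100665e-04,  4.14855614e-01, -9.09886993e-01],
       [ 1.29837088e-03, -9.09886071e-01, -4.14856182e-01],
       [-9.99998918e-01, -1.46849301e-03,  9.10963073e-05]]), 'contact_force': array([-0.09472813, -0.64217214, -0.48070869]), 'ft_torque': array([-0.04871056, -0.03781664, -0.0112093 ]), 'grip_width': 0.08723054812082982}
```

View pics/top0.png

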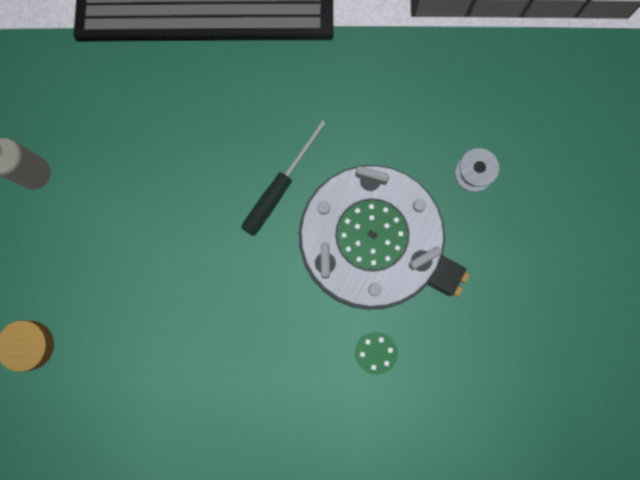

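View pics/side0.png

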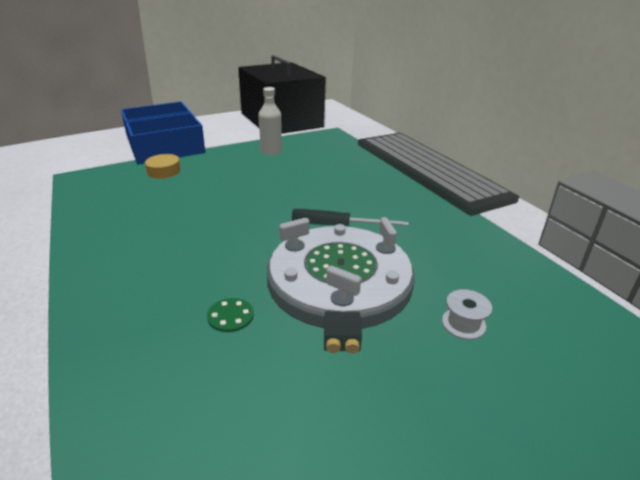

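The top view shows the holder at about (372,236) with the connector block at (450,273). The bars are at (425,258) for bolt_1, (325,260) for bolt_2 and (372,175) for bolt_3. Next I turn the depth pixels into world points.

```bash
cat > h.py <<'E'
import cv2, numpy as np
from rig import robot, imaging
def cloud(c):
    v,u=np.mgrid[0:480,0:640]; d=c["range_z"].ravel().astype(float)
    n=cv2.undistortPoints(np.c_[u.ravel(),v.ravel()].astype(float)[:,None],c["mtx"],c["distortion"])[:,0]
    P=np.c_[n,np.ones(len(n))]*d[:,None]; R=cv2.Rodrigues(c["rvec"])[0]
    P=(P-np.ravel(c["tvec"]))@R; P[d==0]=np.nan
    return P.reshape(480,640,3)
def wrap(a,p=180): return (a+p/2)%p-p/2
def bars(P,ctr,phi):
    """bar centre/angle near each bolt axis; angle = remaining to stop (deg)"""
    out=[]
    for k,a in enumerate((phi,phi-120,phi+120)):
        ax=ctr+.078*np.r_[np.cos(np.radians(a)),np.sin(np.radians(a))]
        q=P[np.hypot(P[...,0]-ax[0],P[...,1]-ax[1])<.030]; q=q[(q[:,2]>.062)&(q[:,2]<.085)]
        if len(q)<20: print(k+1,"few",len(q)); continue
        (c,s,_)=cv2.minAreaRect(q[:,:2].astype(np.float32)*1000)
        m=q[:,:2].mean(0); w,V=np.linalg.eigh(np.cov((q[:,:2]-m).T)); d=V[:,1]
        th=np.degrees(np.arctan2(d[1],d[0]))
        print(f"bolt{k+1} axis {ax.round(4)} bar c {m.round(4)} n{len(q)} z{np.median(q[:,2]):.4f} rect {np.round(s,1)} dir {wrap(th):.1f} short {wrap(th-a):.1f}")
E
python3 - <<'E'
from h import *
from scipy.optimize import least_squares
for n in("top","side"):
    c=dict(np.load(f"{n}0.npz")); P=cloud(c)
    near=lambda x,y,r:np.hypot(P[...,0]-x,P[...,1]-y)<r
    if n=="top": g=P[236,372,:2]
    print(n,g,"table z",np.nanmedian(P[...,2][np.abs(P[...,2])<.01]))
    m=near(*g,.13)&(abs(P[...,2]-.030)<.006)
    pts=P[m]; img=c["img"][m].astype(int)
    br=img.min(1)>100
    q=pts[br]; print("ring z",np.median(q[:,2]))
    ctr,r=cv2.minEnclosingCircle(q[:,:2].astype(np.float32)*1000); print("encl",ctr,r)
    # outer edge fit: max radius per angle bin
    x=q[:,:2]-np.array(ctr)/1000; a=np.degrees(np.arctan2(x[:,1],x[:,0]))//5; rr=np.hypot(*x.T)
    e=np.array([x[a==k][rr[a==k].argmax()] for k in np.unique(a)])
    f=least_squares(lambda p:np.hypot(e[:,0]-p[0],e[:,1]-p[1])-p[2],[0,0,.105],loss="soft_l1",f_scale=.001).x
    C=np.array(ctr)/1000+f[:2]; print("fit",C,f[2])
    d=np.hypot(P[...,0]-C[0],P[...,1]-C[1])
    k=P[(d>.109)&(d<.138)&(P[...,2]>.018)&(P[...,2]<.034)]
    km=k.mean(0); phi=np.degrees(np.arctan2(km[1]-C[1],km[0]-C[0])); print("conn",km,len(k),phi)
    bars(P,C,phi)
    t=P[(d<.09)&(d>.065)&(P[...,2]>.037)&(P[...,2]<.0445)]; ta=np.degrees(np.arctan2(t[:,1]-C[1],t[:,0]-C[0]))
    print("thumb ang hist",np.histogram(wrap(ta-phi,360),bins=np.arange(-180,181,20))[0])
E
```

```text
top [ 0.58478078 -0.01556195] table z 0.0017868087938556908
ring z 0.031077774531704135
encl (588.9984130859375, -15.764988899230957) 101.62934875488281
fit [ 0.58842762 -0.0160008 ] 0.10056091322092993
conn [ 0.52811128 -0.12299967  0.02874782] 660 -119.41039157520491
bolt1 axis [ 0.5501 -0.0839] bar c [ 0.5495 -0.0837] n306 z0.0722 rect [12.  46.8] dir -59.4 short 60.0
bolt2 axis [0.5487 0.0511] bar c [0.5453 0.0505] n299 z0.0722 rect [44.3 10.8] dir 0.6 short 60.0
bolt3 axis [ 0.6664 -0.0152] bar c [ 0.6638 -0.0131] n313 z0.0719 rect [45.3 12.6] dir 74.1 short 73.5
thumb ang hist [78  0  0  0  0 47 71  0  2  2  0 55 61  0  1  8  0 28]
side [ 0.58478078 -0.01556195] table z -8.594512129305727e-05
ring z 0.029724881763543418
encl (587.7103271484375, -14.333952903747559) 100.7430419921875
fit [ 0.58770085 -0.01541247] 0.09916650710732652
conn [ 0.52901664 -0.12423559  0.02705266] 647 -118.33631337953297
bolt1 axis [ 0.5507 -0.0841] bar c [ 0.5501 -0.0866] n387 z0.0695 rect [12.7 45.5] dir -58.1 short 60.3
bolt2 axis [0.5468 0.051 ] bar c [0.5459 0.0483] n266 z0.0693 rect [44.9 12.3] dir 0.2 short 58.6
bolt3 axis [ 0.6657 -0.0131] bar c [ 0.6619 -0.0163] n207 z0.0705 rect [45.3 11.8] dir 76.3 short 74.6
thumb ang hist [36  0  8 27  0 46 65  0 18 18  0 71 45  0 12 11  0 42]
```

Both cameras agree. The bars sit on their predicted axes, and the sizes (46×12 mm) and heights (about 71 mm) match. They are about 60, 60 and 74° short of the stop. Moving above bolt_1.

>>> jog_arm(linear=[[0.5, -3.4, -4.6], [0.5, -3.4, -4.6], [0.5, -3.4, -4.6], [0.5, -3.4, -4.6], [0.5, -3.4, -4.6], [0.5, -3.4, -4.6], [0.5, -3.4, -4.6], [0.5, -3.4, -4.6], [0.5, -3.4, -4.6], [0.5, -3.4, -4.6]], rot=[[0, 0, 0], [0, 0, 0], [0, 0, 0], [0, 0, 0], [0, 0, 0], [0, 0, 0], [0, 0, 0], [0, 0, 0], [0, 0, 0], [0, 0, 0]])

```text
time_s: 1.35
eef_pos: [0.5516, -0.0802, 0.167]
orientation: [[-0.005, 0.406, -0.914], [0.001, -0.914, -0.406], [-1.0, -0.003, 0.004]]
contact_force: [0.5, -0.8, 0.1]
grip_width: 0.0867
```

>>> jog_arm(linear=[[0, 0, 0], [0, 0, 0], [0, 0, 0], [0, 0, 0], [0, 0, 0], [0, 0, 0], [0, 0, 0], [0, 0, 0], [0, 0, 0], [0, 0, 0]], rot=[[-0.17, 0, 0], [-0.17, 0, 0], [-0.17, 0, 0], [-0.17, 0, 0], [-0.17, 0, 0], [-0.17, 0, 0], [-0.17, 0, 0], [-0.17, 0, 0], [-0.17, 0, 0], [-0.17, 0, 0]])

```text
time_s: 2.6
eef_pos: [0.5504, -0.0725, 0.1624]
orientation: [[-0.013, 0.819, 0.573], [0.005, 0.574, -0.819], [-1.0, -0.007, -0.011]]
contact_force: [-0.5, 0.4, -0.4]
grip_width: 0.0869
```

```bash
cat >> h.py <<'E'
def goal(x,y,z,head):
    "shift (cm, tool axes) and turn (rad) to a tool-down pose with jaw heading head (deg, mod 180)"
    o=robot.get_obs(); R=np.array(o["orientation"]); p=np.array(o["eef_pos"])
    h=np.degrees(np.arctan2(R[1,1],R[0,1])); dh=wrap(head-h); a=np.radians(h+dh)
    T=np.array([[0,np.cos(a),np.sin(a)],[0,np.sin(a),-np.cos(a)],[-1,0,0]]); T=T if np.linalg.det(T)>0 else T*[1,1,-1]
    print("t",o["time_s"],"pos",p.round(4),"head",round(h,1),"q7",round(o["joint_positions"][6],1),"grip",round(o["grip_width"],4),"F",np.round(o["contact_force"],1),"M",np.round(o["ft_torque"],2))
    print("shift cm",(R.T@(np.r_[x,y,z]-p)*100).round(2),"turn",cv2.Rodrigues(R.T@T)[0].ravel().round(3))
E
python3 -c "
from h import *
goal(.550,-.0845,.043,30.8)"
```

```text
t 2.6 pos [ 0.5504 -0.0725  0.1624] head 35.0 q7 31.8 grip 0.0869 F [-0.5  0.4 -0.4] M [-0.02 -0.15  0.01]
shift cm [11.93 -0.63  1.1 ] turn [ 0.073 -0.011  0.008]
```

>>> jog_arm(linear=[[0, -0.6, 1.1], [2, 0, 0], [2, 0, 0], [2, 0, 0], [2, 0, 0], [1, 0, 0], [0, 0, 0], [0, 0, 0], [0, 0, 0], [0, 0, 0]], rot=[[0.07, -0.01, 0.01], [0, 0, 0], [0, 0, 0], [0, 0, 0], [0, 0, 0], [0, 0, 0], [0, 0, 0], [0, 0, 0], [0, 0, 0], [0, 0, 0]])

```text
time_s: 3.85
eef_pos: [0.5516, -0.0857, 0.07]
orientation: [[0.001, 0.857, 0.515], [0.002, 0.515, -0.857], [-1.0, 0.002, -0.001]]
contact_force: [0.4, -0.3, 0.5]
grip_width: 0.087
```

```bash
python3 -c "
from h import *
goal(.550,-.0845,.043,30.8)
a=imaging.camera('side')['img'];cv2.imwrite('pics/s1.png',a[150:400,200:500,::-1].repeat(2,0).repeat(2,1))"
```

```text
t 3.85 pos [ 0.5516 -0.0857  0.07  ] head 31.0 q7 26.4 grip 0.087 F [ 0.4 -0.3  0.5] M [ 0.01 -0.1  -0.01]
shift cm [ 2.7  -0.08 -0.18] turn [ 0.003 -0.001 -0.002]
```

View pics/s1.png

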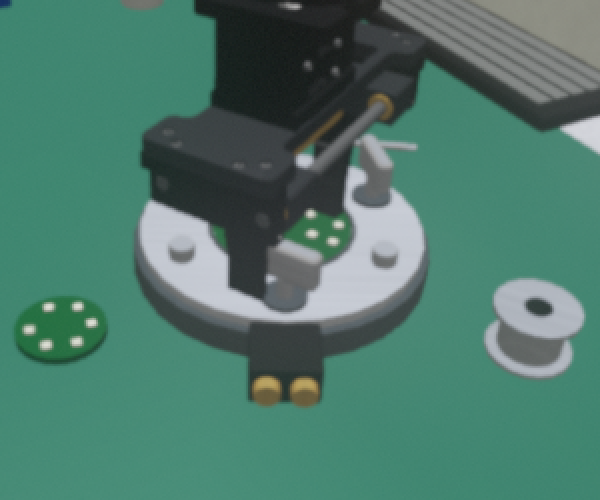

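The fingers straddle bolt_1's bar: the tips are at about (250,295) and (325,215), and the bar top at (296,258) is midway. Lower and close.

>>> jog_arm(linear=[[1.4, -0.1, -0.2], [1.3, 0, 0], [0, 0, 0], [0, 0, 0], [0, 0, 0], [0, 0, 0], [0, 0, 0], [0, 0, 0], [0, 0, 0], [0, 0, 0]], rot=[[0, 0, 0], [0, 0, 0], [0, 0, 0], [0, 0, 0], [0, 0, 0], [0, 0, 0], [0, 0, 0], [0, 0, 0], [0, 0, 0], [0, 0, 0]])

```text
time_s: 5.15
eef_pos: [0.5498, -0.0843, 0.0415]
orientation: [[0.002, 0.857, 0.515], [0.002, 0.515, -0.857], [-1.0, 0.003, -0.001]]
contact_force: [-0.5, -0.4, -0.4]
grip_width: 0.0867
```

>>> jog_arm(hand=0, linear=[[0, 0, 0], [0, 0, 0], [0, 0, 0], [0, 0, 0], [0, 0, 0], [0, 0, 0], [0, 0, 0], [0, 0, 0], [0, 0, 0], [0, 0, 0]], rot=[[0, 0, 0], [0, 0, 0], [0, 0, 0], [0, 0, 0], [0, 0, 0], [0, 0, 0], [0, 0, 0], [0, 0, 0], [0, 0, 0], [0, 0, 0]])

```text
time_s: 6.4
eef_pos: [0.5513, -0.0834, 0.0416]
orientation: [[0.005, 0.857, 0.516], [0.003, 0.516, -0.857], [-1.0, 0.006, -0.0]]
contact_force: [-0.5, -0.5, 0.4]
grip_width: 0.0119
```

```bash
python3 -c "
from h import *
goal(.550,-.0845,.041,30.8)"
```

```text
t 6.4 pos [ 0.5513 -0.0834  0.0416] head 31.0 q7 25.2 grip 0.0119 F [-0.5 -0.5  0.4] M [-0.31  0.25 -0.02]
shift cm [ 0.06 -0.17  0.03] turn [ 0.004 -0.    -0.006]
```

>>> jog_arm(linear=[[0, 0, 0], [0, 0, 0], [0, 0, 0], [0, 0, 0], [0, 0, 0], [0, 0, 0], [0, 0, 0], [0, 0, 0], [0, 0, 0], [0, 0, 0]], rot=[[0.1, 0, 0], [0.1, 0, 0], [0.1, 0, 0], [0.1, 0, 0], [0.1, 0, 0], [0.1, 0, 0], [0.1, 0, 0], [0.1, 0, 0], [0.1, 0, 0], [0, 0, 0]])

```text
time_s: 7.65
eef_pos: [0.5519, -0.0833, 0.0416]
orientation: [[0.006, 0.927, -0.376], [0.003, -0.376, -0.927], [-1.0, 0.004, -0.005]]
contact_force: [1.1, -0.0, -0.5]
grip_width: 0.0118
```

```bash
python3 -c "
from h import *
goal(.5510,-.0838,.041,-29.2)"
```

```text
t 7.65 pos [ 0.5519 -0.0833  0.0416] head -22.1 q7 -24.7 grip 0.0118 F [ 1.1 -0.  -0.5] M [-0.   -0.19 -0.04]
shift cm [ 0.06 -0.07  0.08] turn [ 0.125 -0.005 -0.004]
```

Good. Now slowly into the stop.

>>> jog_arm(linear=[[0, 0, 0], [0, 0, 0], [0, 0, 0], [0, 0, 0], [0, 0, 0], [0, 0, 0], [0, 0, 0], [0, 0, 0], [0, 0, 0], [0, 0, 0]], rot=[[0.03, 0, 0], [0.03, 0, 0], [0.03, 0, 0], [0.03, 0, 0], [0.02, 0, 0], [0.02, 0, 0], [0.02, 0, 0], [0.02, 0, 0], [0.02, 0, 0], [0.02, 0, 0]])

```text
time_s: 8.9
eef_pos: [0.5521, -0.0833, 0.0417]
orientation: [[0.006, 0.806, -0.593], [0.002, -0.593, -0.806], [-1.0, 0.004, -0.005]]
contact_force: [1.0, -1.0, -1.0]
grip_width: 0.0134
```

```bash
python3 -c "
from h import *
goal(.5510,-.0838,.041,-29.2)"
```

```text
t 8.9 pos [ 0.5521 -0.0833  0.0417] head -36.3 q7 -38.2 grip 0.0134 F [ 1. -1. -1.] M [-0.06 -0.3   0.83]
shift cm [ 0.06 -0.05  0.11] turn [-0.125 -0.005 -0.004]
```

The moment rose to 0.83 N·m and the jaws were wedged 1.6 mm wider as the tool turned past the bar, so bolt_1 is at its stop. Release, rise, and turn for bolt_2.

>>> jog_arm(hand=100, linear=[[0, 0, 0], [0, 0, 0], [0, 0, 0], [0, 0, 0], [0, 0, 0], [-2.5, 0, 0], [-2.5, 0, 0], [-2.5, 0, 0], [-2.5, 0, 0], [0, 0, 0]], rot=[[0, 0, 0], [0, 0, 0], [0, 0, 0], [0, 0, 0], [0, 0, 0], [0, 0, 0], [0, 0, 0], [0, 0, 0], [0, 0, 0], [0, 0, 0]])

```text
time_s: 10.15
eef_pos: [0.5503, -0.0838, 0.144]
orientation: [[0.003, 0.804, -0.595], [0.003, -0.595, -0.804], [-1.0, 0.001, -0.004]]
contact_force: [-0.9, 0.4, 0.2]
grip_width: 0.087
```

>>> jog_arm(linear=[[0, 0, 0], [0, 0, 0], [0, 0, 0], [0, 0, 0], [0, 0, 0], [0, 0, 0], [0, 0, 0], [0, 0, 0], [0, 0, 0], [0, 0, 0]], rot=[[-0.18, 0, 0], [-0.18, 0, 0], [-0.18, 0, 0], [-0.18, 0, 0], [-0.18, 0, 0], [-0.18, 0, 0], [-0.18, 0, 0], [-0.18, 0, 0], [-0.18, 0, 0], [-0.18, 0, 0]])

```text
time_s: 11.4
eef_pos: [0.5451, -0.0832, 0.1339]
orientation: [[-0.009, 0.343, 0.939], [0.006, 0.939, -0.343], [-1.0, 0.002, -0.01]]
contact_force: [-0.1, 0.6, 0.5]
grip_width: 0.0869
```

```bash
python3 -c "
from h import *
goal(.5478,.051,.07,90.3)"
```

```text
t 11.4 pos [ 0.5451 -0.0832  0.1339] head 69.9 q7 67.5 grip 0.0869 F [-0.1  0.6  0.5] M [ 0.06 -0.19  0.03]
shift cm [ 6.46 12.68 -4.28] turn [-0.355 -0.01  -0.004]
```

>>> jog_arm(linear=[[0, 4.2, -1.4], [0, 4.2, -1.4], [0, 4.2, -1.4], [0, 0, 0], [0, 0, 0], [0, 0, 0], [0, 0, 0], [0, 0, 0], [0, 0, 0], [0, 0, 0]], rot=[[0, 0, 0], [0, 0, 0], [0, 0, 0], [-0.17, 0, 0], [-0.17, 0, 0], [0, 0, 0], [0, 0, 0], [0, 0, 0], [0, 0, 0], [0, 0, 0]])

```text
time_s: 12.65
eef_pos: [0.5452, 0.0524, 0.1277]
orientation: [[-0.017, 0.009, 1.0], [0.007, 1.0, -0.009], [-1.0, 0.007, -0.017]]
contact_force: [-0.5, 0.5, -0.3]
grip_width: 0.0867
```

```bash
python3 -c "
from h import *
goal(.5478,.051,.07,90.3)
C=np.r_[.5888,-.0155]
for n in('side','top'):
    c=imaging.camera(n); print(n); bars(cloud(c),C,-118.9)
    if n=='side': cv2.imwrite('pics/s2.png',c['img'][150:400,200:500,::-1].repeat(2,0).repeat(2,1))"
```

```text
t 12.65 pos [0.5452 0.0524 0.1277] head 89.5 q7 71.1 grip 0.0867 F [-0.5  0.5 -0.3] M [ 0.1  -0.2  -0.01]
shift cm [ 5.76 -0.18  0.36] turn [-0.014 -0.017 -0.007]
side
bolt1 axis [ 0.5511 -0.0838] bar c [ 0.5487 -0.0882] n269 z0.0707 rect [45.1 11.9] dir 61.7 short 0.6
bolt2 axis [0.5485 0.0513] bar c [0.5459 0.0483] n266 z0.0691 rect [12.5 45.6] dir -0.1 short 58.8
bolt3 axis [ 0.6668 -0.014 ] bar c [ 0.662  -0.0162] n208 z0.0703 rect [47.  11.6] dir 76.2 short 75.1
top
1 few 0
2 few 0
3 few 0
```

View pics/s2.png

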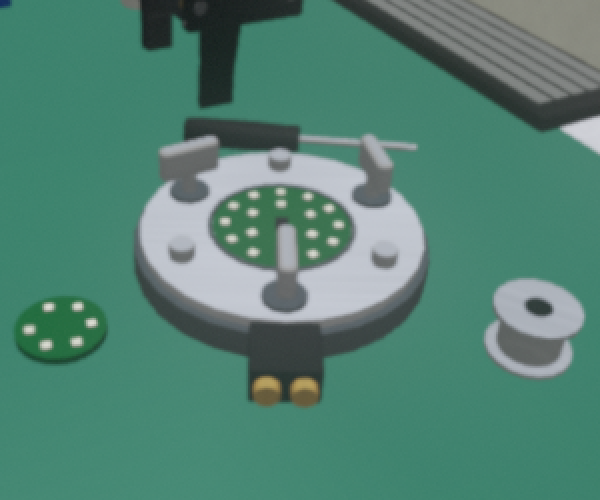

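Bolt_1's bar at (287,260) now points at the centre, about 0.6° by measurement. The other two bars, at (190,157) and (378,160), are unmoved. Down onto bolt_2.

>>> jog_arm(linear=[[0, -0.2, 0.4], [2, 0, 0], [2, 0, 0], [1.5, 0, 0], [0, 0, 0], [0, 0, 0], [0, 0, 0], [0, 0, 0], [0, 0, 0], [0, 0, 0]], rot=[[-0.01, -0.02, -0.01], [0, 0, 0], [0, 0, 0], [0, 0, 0], [0, 0, 0], [0, 0, 0], [0, 0, 0], [0, 0, 0], [0, 0, 0], [0, 0, 0]])

```text
time_s: 14.0
eef_pos: [0.5523, 0.0502, 0.074]
orientation: [[0.012, -0.003, 1.0], [-0.005, 1.0, 0.003], [-1.0, -0.005, 0.012]]
contact_force: [-0.1, -0.2, -0.1]
grip_width: 0.0869
```

```bash
python3 -c "
from h import *
goal(.5478,.051,.041,90.3)"
```

```text
t 14.0 pos [0.5523 0.0502 0.074 ] head 90.2 q7 68.8 grip 0.0869 F [-0.1 -0.2 -0.1] M [ 0.14 -0.12  0.02]
shift cm [ 3.29  0.1  -0.49] turn [-0.002  0.012  0.005]
```

>>> jog_arm(linear=[[1.1, 0.1, -0.4], [1.1, 0, 0], [1.1, 0, 0], [0, 0, 0], [0, 0, 0], [0, 0, 0], [0, 0, 0], [0, 0, 0], [0, 0, 0], [0, 0, 0]], rot=[[0, 0.01, 0], [0, 0, 0], [0, 0, 0], [0, 0, 0], [0, 0, 0], [0, 0, 0], [0, 0, 0], [0, 0, 0], [0, 0, 0], [0, 0, 0]])

```text
time_s: 15.25
eef_pos: [0.5482, 0.051, 0.0386]
orientation: [[0.001, -0.003, 1.0], [-0.005, 1.0, 0.003], [-1.0, -0.005, 0.001]]
contact_force: [0.0, -0.8, 0.7]
grip_width: 0.087
```

```bash
python3 -c "
from h import *
goal(.5478,.051,.041,90.3)"
```

```text
t 15.25 pos [0.5482 0.051  0.0386] head 90.2 q7 67.1 grip 0.087 F [ 0.  -0.8  0.7] M [ 0.06 -0.13  0.01]
shift cm [-0.24 -0.01 -0.04] turn [-0.002  0.001  0.005]
```

>>> jog_arm(hand=0, linear=[[-0.2, 0, 0], [0, 0, 0], [0, 0, 0], [0, 0, 0], [0, 0, 0], [0, 0, 0], [0, 0, 0], [0, 0, 0], [0, 0, 0], [0, 0, 0]], rot=[[0, 0, 0], [0, 0, 0], [0, 0, 0], [0, 0, 0], [0, 0, 0], [0, 0, 0], [0, 0, 0], [0, 0, 0], [0, 0, 0], [0, 0, 0]])

```text
time_s: 16.5
eef_pos: [0.5482, 0.051, 0.0407]
orientation: [[0.001, -0.003, 1.0], [-0.005, 1.0, 0.003], [-1.0, -0.005, 0.001]]
contact_force: [0.7, 1.2, 0.1]
grip_width: 0.0113
```

>>> jog_arm(linear=[[0, 0, 0], [0, 0, 0], [0, 0, 0], [0, 0, 0], [0, 0, 0], [0, 0, 0], [0, 0, 0], [0, 0, 0], [0, 0, 0], [0, 0, 0]], rot=[[0.1, 0, 0], [0.1, 0, 0], [0.1, 0, 0], [0.1, 0, 0], [0.1, 0, 0], [0.1, 0, 0], [0.1, 0, 0], [0.1, 0, 0], [0.1, 0, 0], [0, 0, 0]])

```text
time_s: 17.75
eef_pos: [0.5479, 0.0505, 0.0407]
orientation: [[0.0, 0.798, 0.602], [-0.006, 0.602, -0.798], [-1.0, -0.003, 0.005]]
contact_force: [1.3, -0.5, 0.9]
grip_width: 0.0116
```

```bash
python3 -c "
from h import *
goal(.5488,.051,.041,31.1)"
```

```text
t 17.75 pos [0.5479 0.0505 0.0407] head 37.0 q7 17.6 grip 0.0116 F [ 1.3 -0.5  0.9] M [-0.03 -0.12 -0.06]
shift cm [-0.03  0.1   0.01] turn [0.103 0.005 0.003]
```

>>> jog_arm(linear=[[0, 0, 0], [0, 0, 0], [0, 0, 0], [0, 0, 0], [0, 0, 0], [0, 0, 0], [0, 0, 0], [0, 0, 0], [0, 0, 0], [0, 0, 0]], rot=[[0.03, 0, 0], [0.03, 0, 0], [0.03, 0, 0], [0.02, 0, 0], [0.02, 0, 0], [0.02, 0, 0], [0.02, 0, 0], [0.02, 0, 0], [0.02, 0, 0], [0.02, 0, 0]])

```text
time_s: 19.0
eef_pos: [0.5479, 0.0505, 0.0407]
orientation: [[0.001, 0.918, 0.397], [-0.007, 0.397, -0.918], [-1.0, -0.002, 0.006]]
contact_force: [-0.2, -1.1, 0.7]
grip_width: 0.0133
```

```bash
python3 -c "
from h import *
goal(.5488,.051,.041,31.1)"
```

```text
t 19.0 pos [0.5479 0.0505 0.0407] head 23.4 q7 4.7 grip 0.0133 F [-0.2 -1.1  0.7] M [-0.01  0.07  0.88]
shift cm [-0.03  0.1  -0.  ] turn [-0.135  0.006  0.003]
```

Same signature at bolt_2: 0.88 N·m and 13.3 mm. Release, rise, go to bolt_3.

>>> jog_arm(hand=100, linear=[[0, 0, 0], [0, 0, 0], [0, 0, 0], [0, 0, 0], [0, 0, 0], [-2.5, 0, 0], [-2.5, 0, 0], [-2.5, 0, 0], [-2, 0, 0], [0, 0, 0]], rot=[[0, 0, 0], [0, 0, 0], [0, 0, 0], [0, 0, 0], [0, 0, 0], [0, 0, 0], [0, 0, 0], [0, 0, 0], [0, 0, 0], [0, 0, 0]])

```text
time_s: 20.25
eef_pos: [0.5475, 0.0512, 0.1379]
orientation: [[-0.001, 0.919, 0.394], [-0.005, 0.394, -0.919], [-1.0, -0.003, 0.005]]
contact_force: [-0.4, 0.8, -0.1]
grip_width: 0.0869
```

>>> jog_arm(linear=[[0, 0, 0], [0, 0, 0], [0, 0, 0], [0, 0, 0], [0, 0, 0], [0, 0, 0], [0, 0, 0], [0, 0, 0], [0, 0, 0], [0, 0, 0]], rot=[[0.16, 0, 0], [0.16, 0, 0], [0.16, 0, 0], [0.16, 0, 0], [0, 0, 0], [0, 0, 0], [0, 0, 0], [0, 0, 0], [0, 0, 0], [0, 0, 0]])

```text
time_s: 21.5
eef_pos: [0.5447, 0.0505, 0.1317]
orientation: [[-0.008, 0.97, -0.243], [-0.006, -0.243, -0.97], [-1.0, -0.006, 0.008]]
contact_force: [0.1, 0.1, -0.0]
grip_width: 0.0872
```

```bash
python3 -c "
from h import *
goal(.6655,-.0142,.07,-15)"
```

```text
t 21.5 pos [0.5447 0.0505 0.1317] head -14.1 q7 -28.8 grip 0.0872 F [ 0.1  0.1 -0. ] M [-0.01 -0.1   0.05]
shift cm [ 6.12 13.33  3.3 ] turn [0.016 0.008 0.006]
```

>>> jog_arm(linear=[[0, 4.4, 1.1], [0, 4.4, 1.1], [0, 4.4, 1.1], [0, 0, 0], [0, 0, 0], [0, 0, 0], [0, 0, 0], [0, 0, 0], [0, 0, 0], [0, 0, 0]], rot=[[0.01, 0.01, 0.01], [0, 0, 0], [0, 0, 0], [0, 0, 0], [0, 0, 0], [0, 0, 0], [0, 0, 0], [0, 0, 0], [0, 0, 0], [0, 0, 0]])

```text
time_s: 22.75
eef_pos: [0.6662, -0.0135, 0.1329]
orientation: [[0.006, 0.969, -0.248], [0.001, -0.248, -0.969], [-1.0, 0.006, -0.003]]
contact_force: [-0.3, 0.5, -0.6]
grip_width: 0.087
```

```bash
python3 -c "
from h import *
goal(.6655,-.0142,.07,-15)
C=np.r_[.5888,-.0155]
c=imaging.camera('side'); bars(cloud(c),C,-118.9)
cv2.imwrite('pics/s3.png',c['img'][100:400,200:500,::-1].repeat(2,0).repeat(2,1))"
```

```text
t 22.75 pos [ 0.6662 -0.0135  0.1329] head -14.3 q7 -23.1 grip 0.087 F [-0.3  0.5 -0.6] M [-0.02 -0.09  0.02]
shift cm [ 6.29 -0.08  0.1 ] turn [ 0.011 -0.003 -0.006]
bolt1 axis [ 0.5511 -0.0838] bar c [ 0.5485 -0.0884] n274 z0.0708 rect [45.9 12. ] dir 61.5 short 0.4
bolt2 axis [0.5485 0.0513] bar c [0.546 0.048] n258 z0.0696 rect [12.9 45.9] dir -57.2 short 1.7
bolt3 axis [ 0.6668 -0.014 ] bar c [ 0.662  -0.0163] n207 z0.0701 rect [45.1 11.5] dir 76.2 short 75.1
```

View pics/s3.png

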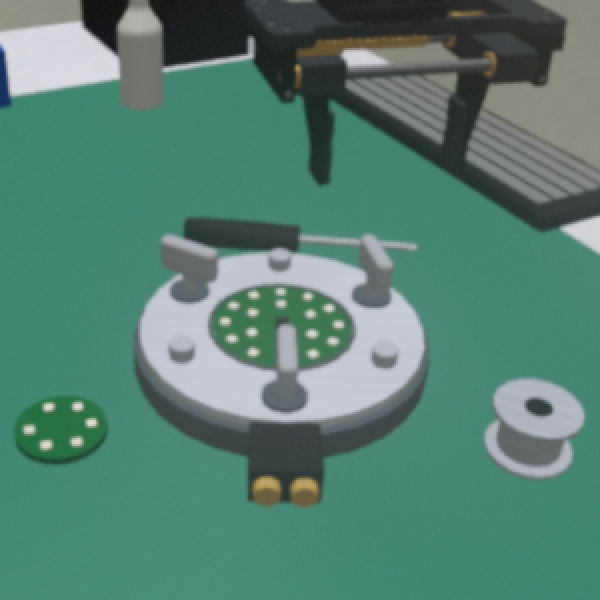

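Bolt_2's bar at (190,258) now points at the centre and bolt_1's is unchanged. The 1.7° reading is within the camera noise and the stop torque was clear. Bolt_3 is next.

>>> jog_arm(linear=[[0, -0.1, 0.1], [2, 0, 0], [2, 0, 0], [2, 0, 0], [0, 0, 0], [0, 0, 0], [0, 0, 0], [0, 0, 0], [0, 0, 0], [0, 0, 0]], rot=[[0.01, 0, -0.01], [0, 0, 0], [0, 0, 0], [0, 0, 0], [0, 0, 0], [0, 0, 0], [0, 0, 0], [0, 0, 0], [0, 0, 0], [0, 0, 0]])

```text
time_s: 24.05
eef_pos: [0.6646, -0.0141, 0.0684]
orientation: [[-0.004, 0.966, -0.258], [0.004, -0.258, -0.966], [-1.0, -0.005, -0.003]]
contact_force: [-0.4, -0.2, -1.0]
grip_width: 0.0871
```

```bash
python3 -c "
from h import *
goal(.6655,-.0142,.041,-15)"
```

```text
t 24.05 pos [ 0.6646 -0.0141  0.0684] head -15.0 q7 -24.4 grip 0.0871 F [-0.4 -0.2 -1. ] M [-0.03 -0.09 -0.01]
shift cm [ 2.74  0.11 -0.01] turn [ 0.001 -0.003  0.005]
```

>>> jog_arm(linear=[[1.3, 0.1, 0], [1.3, 0, 0], [0, 0, 0], [0, 0, 0], [0, 0, 0], [0, 0, 0], [0, 0, 0], [0, 0, 0], [0, 0, 0], [0, 0, 0]], rot=[[0, 0, 0], [0, 0, 0], [0, 0, 0], [0, 0, 0], [0, 0, 0], [0, 0, 0], [0, 0, 0], [0, 0, 0], [0, 0, 0], [0, 0, 0]])

```text
time_s: 25.3
eef_pos: [0.6656, -0.0143, 0.0407]
orientation: [[-0.004, 0.966, -0.258], [0.004, -0.258, -0.966], [-1.0, -0.005, -0.003]]
contact_force: [0.2, -0.4, 0.7]
grip_width: 0.0867
```

>>> jog_arm(hand=0, linear=[[0, 0, 0], [0, 0, 0], [0, 0, 0], [0, 0, 0], [0, 0, 0], [0, 0, 0], [0, 0, 0], [0, 0, 0], [0, 0, 0], [0, 0, 0]], rot=[[0, 0, 0], [0, 0, 0], [0, 0, 0], [0, 0, 0], [0, 0, 0], [0, 0, 0], [0, 0, 0], [0, 0, 0], [0, 0, 0], [0, 0, 0]])

```text
time_s: 26.55
eef_pos: [0.6661, -0.0144, 0.0407]
orientation: [[-0.003, 0.966, -0.258], [0.004, -0.258, -0.966], [-1.0, -0.004, -0.003]]
contact_force: [1.3, 0.7, -0.9]
grip_width: 0.0118
```

```bash
python3 -c "
from h import *
goal(.6655,-.0142,.041,-15)"
```

```text
t 26.55 pos [ 0.6661 -0.0144  0.0407] head -15.0 q7 -24.8 grip 0.0118 F [ 1.3  0.7 -0.9] M [-0.01 -0.2   0.04]
shift cm [-0.03 -0.06 -0.01] turn [ 0.    -0.003  0.004]
```

>>> jog_arm(linear=[[0, 0, 0], [0, 0, 0], [0, 0, 0], [0, 0, 0], [0, 0, 0], [0, 0, 0], [0, 0, 0], [0, 0, 0], [0, 0, 0], [0, 0, 0]], rot=[[0.12, 0, 0], [0.12, 0, 0], [0.12, 0, 0], [0.12, 0, 0], [0.12, 0, 0], [0.12, 0, 0], [0.12, 0, 0], [0.12, 0, 0], [0.12, 0, 0], [0, 0, 0]])

```text
time_s: 27.8
eef_pos: [0.665, -0.0133, 0.0407]
orientation: [[-0.005, 0.196, -0.981], [0.005, -0.981, -0.196], [-1.0, -0.006, 0.004]]
contact_force: [1.2, -0.8, -0.9]
grip_width: 0.0117
```

```bash
python3 -c "
from h import *
goal(.6655,-.0142,.041,-89)"
```

```text
t 27.8 pos [ 0.665  -0.0133  0.0407] head -78.7 q7 -83.4 grip 0.0117 F [ 1.2 -0.8 -0.9] M [-0.18 -0.39 -0.05]
shift cm [-0.03  0.1  -0.03] turn [0.179 0.005 0.005]
```

>>> jog_arm(linear=[[0, 0, 0], [0, 0, 0], [0, 0, 0], [0, 0, 0], [0, 0, 0], [0, 0, 0], [0, 0, 0], [0, 0, 0], [0, 0, 0], [0, 0, 0]], rot=[[0.04, 0, 0], [0.04, 0, 0], [0.04, 0, 0], [0.03, 0, 0], [0.02, 0, 0], [0.02, 0, 0], [0.02, 0, 0], [0.02, 0, 0], [0.02, 0, 0], [0.02, 0, 0]])

```text
time_s: 29.05
eef_pos: [0.6648, -0.013, 0.0407]
orientation: [[-0.006, -0.082, -0.997], [0.005, -0.997, 0.082], [-1.0, -0.004, 0.006]]
contact_force: [1.4, -0.0, -1.5]
grip_width: 0.013
```

```bash
python3 -c "
from h import *
goal(.6655,-.0142,.041,-89)"
```

```text
t 29.05 pos [ 0.6648 -0.013   0.0407] head -94.7 q7 -98.1 grip 0.013 F [ 1.4 -0.  -1.5] M [-0.1  -0.26  0.73]
shift cm [-0.03  0.11 -0.08] turn [-0.1    0.006  0.005]
```

At its stop too: 0.73 N·m and 13.0 mm. Release, rise and back out of the cameras' view for the final check.

>>> jog_arm(hand=100, linear=[[0, 0, 0], [0, 0, 0], [0, 0, 0], [0, 0, 0], [0, 0, 0], [-2.5, 0, 0], [-2.5, 0, 0], [-2.5, 0, 0], [-2.5, 0, 0], [-2.5, 0, 0]], rot=[[0, 0, 0], [0, 0, 0], [0, 0, 0], [0, 0, 0], [0, 0, 0], [0, 0, 0], [0, 0, 0], [0, 0, 0], [0, 0, 0], [0, 0, 0]])

```text
time_s: 30.3
eef_pos: [0.6634, -0.0136, 0.1665]
orientation: [[-0.012, -0.085, -0.996], [0.006, -0.996, 0.085], [-1.0, -0.005, 0.012]]
contact_force: [0.4, -0.1, 0.1]
grip_width: 0.0866
```

>>> jog_arm(linear=[[-1, 4.5, 1], [-1, 4.5, 1], [-1, 4.5, 2], [-1, 4.5, 2], [-1, 4.5, 2], [0, 4.5, 2], [0, 4.5, 2], [0, 4.5, 2], [0, 4.5, 2], [0, 0, 0]], rot=[[0, 0, 0], [0, 0, 0], [0, 0, 0], [0, 0, 0], [0, 0, 0], [0, 0, 0], [0, 0, 0], [0, 0, 0], [0, 0, 0], [0, 0, 0]])

```text
time_s: 31.55
eef_pos: [0.4656, -0.4157, 0.2208]
orientation: [[-0.006, -0.083, -0.997], [0.005, -0.997, 0.083], [-1.0, -0.004, 0.006]]
contact_force: [0.9, -0.2, -1.2]
grip_width: 0.087
```

```bash
python3 -c "
from h import *
C=np.r_[.5888,-.0155]
for n in('top','side'):
    c=imaging.camera(n); print(n); bars(cloud(c),C,-118.9)
    cv2.imwrite(f'pics/{n}4.png',c['img'][:,:,::-1])
print(robot.get_obs()['time_s'])"
```

```text
top
bolt1 axis [ 0.5511 -0.0838] bar c [ 0.5494 -0.0841] n331 z0.0721 rect [45.8 12.5] dir 61.8 short 0.7
bolt2 axis [0.5485 0.0513] bar c [0.5455 0.0504] n309 z0.0721 rect [12.1 45.8] dir -58.2 short 0.7
bolt3 axis [ 0.6668 -0.014 ] bar c [ 0.6632 -0.0131] n296 z0.0721 rect [45.7 12.2] dir 1.0 short -0.1
side
bolt1 axis [ 0.5511 -0.0838] bar c [ 0.5486 -0.0883] n270 z0.0706 rect [47.1 12.1] dir 61.7 short 0.6
bolt2 axis [0.5485 0.0513] bar c [0.5458 0.0481] n258 z0.0692 rect [13.2 45. ] dir -57.5 short 1.4
bolt3 axis [ 0.6668 -0.014 ] bar c [ 0.6636 -0.0148] n255 z0.0694 rect [44.4 13.1] dir 0.6 short -0.5
31.65
```

View pics/top4.png

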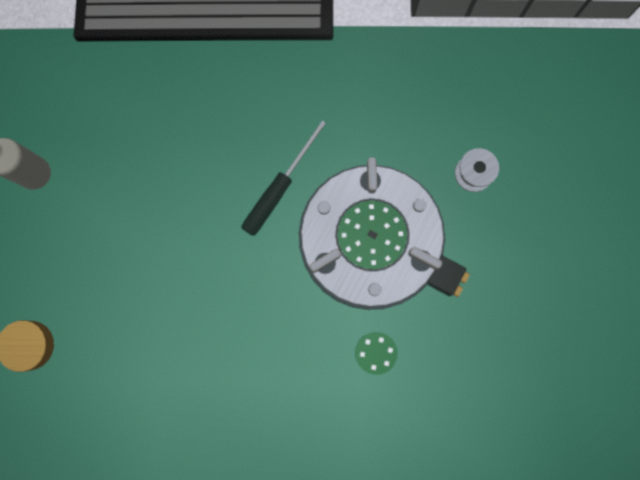

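All three bars, at (425,258), (325,260) and (372,174), point at the holder's centre. Nothing else has moved and the arm is clear.

```bash
python3 -c "
from rig import robot
print(robot.finish_job())"
```

```text
the job is handed in; nothing more can be done
None
```

I turned the three wing bolts clockwise to their end stops in the order asked: bolt_1 beside the connector, then bolt_2, then bolt_3. I handed the job in at about 31.7 s, with the gripper open and the arm clear.

- **Stops:** at each stop the wrist moment rose to 0.73–0.88 N·m, against 0.06 N·m friction. The jaws also wedged open by 1–2 mm, so the bars had stopped turning.
- **Final pictures:** the top camera put the bars 0.7°, 0.7° and −0.1° from pointing at the centre. The side camera gave 0.6°, 1.4° and −0.5°. The cameras disagree by up to 0.7°, at bolt_2, which I put down to measurement noise.
- **Other checks:** nothing else in the scene moved. The contact forces reported after each move stayed under about 2 N. No check failed.

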